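# Reload the double-shear jig and hold the test rod in its bushings

## Task

Get the shear jig ready for the next double-shear test: take the sheared steel slug of the last test out of the gap between the jig's two bushings and drop it into the green scrap tray with the broken bars, between the two hardness testers. Then take the brass test rod from the black rack, leaving the steel rod in its place, and thread it through one bushing, across the gap and through the other until its end stands clear of the far bushing by about a centimetre. Finish still gripping the rod there by its tail, spanning both bushings, ready for the shear blade to be fitted; do not let go of it.

Things in the scene. Friction and masses are not known exactly. Their poses are not given: they have to be found in the camera images.
- shear_jig: Double-shear jig, steel and aluminium, bolted down. Origin: centre of the underside of its base plate, 74 (x) x 136 (y) x 14 mm. Two upright cheeks 56 mm wide (x) and 16 mm thick, tops at 90 mm, leave a 40 mm gap (y -20 to +20 mm), open above and to both sides. In the gap stands only a rest 10 mm wide (x), top 59.5 mm up, so fingers can reach down on both sides of it.
- jig_mid (a point): Point on the common line of the two bushing bores, in the middle of the gap, 70 mm above the bench; axes as the jig's: y along the bores, z up. Each cheek carries a dark flanged bushing, flange 33 mm in diameter, 3 mm proud of the cheek's outer face. Bore 16 mm in diameter, with a 3.5 mm 45 degree lead-in at all four mouths.
- jig_mouth_left (a point): Centre of the outer mouth of the +y bushing, on its flange face, 39 mm from jig_mid along the jig's y.
- jig_mouth_right (a point): Centre of the outer mouth of the -y bushing, on its flange face, 39 mm from jig_mid along the jig's -y.
- steel_slug: Sheared-out slug, bright steel cylinder 14 mm in diameter, 34 mm long, 40 g, its axis along its own y; origin at its centre. It lies loose on the rest in the gap, along the bores, centre 66 mm above the bench, and blocks the way from bushing to bushing. Grasp it from above across its diameter (along its x).
- scrap_tray: Shallow green enamelled tray with a rim, on the bench between the two hardness testers, 138 (x) x 213 (y) x 20 mm, floor 2 mm thick, walls 2 mm; loose, 0.4 kg. Origin: centre of its underside. Two broken impact bars 10 mm thick lie in its far half (+x).
- rod_rack: Black plastic rack 116 (x) x 60 (y) x 46 mm, fixed to the bench; origin: centre of its underside. Two upright boards at y = -16 and +16 mm, 10 mm thick, have notches at x = -35 and +35 mm in which the rods lie along the rack's y, rod axes 43 mm above the bench; the rod ends overhang the rack freely on both sides.
- brass_rod: Brass (yellow) test rod 14 mm in diameter, 150 mm long, 0.19 kg; its axis is its own y, origin at its centre. Both ends alike, tapered to 8 mm over the last 4 mm. It lies in one of the rack's two notches (either one). Grip it from above across the diameter, where it overhangs the rack: the jig is 78 mm over its bushings, so hold the rod near its tail, about 45 mm from its centre.
- brass_rod_end_a (a point): Centre of the brass rod's end face at its +y end, 75 mm from its centre.
- brass_rod_end_b (a point): Centre of the brass rod's end face at its -y end, 75 mm from its centre.
- steel_rod: Steel (silver) rod of the same size in the other notch of the rack; stays there. Origin at its centre.
Things that resemble listed ones, but are neither listed nor needed, are in the scene too. Several things have the shape of the steel_slug; the one meant has the colours described above.

How it is judged:
On the way, in this order (a step that is already met when the one before it is completed fails the run):
1. the steel slug lies in the scrap tray, released (x of steel_slug in the frame of scrap_tray between -0.066 and 0.066 m and y of steel_slug in the frame of scrap_tray between -0.103 and 0.103 m and z of steel_slug in the frame of scrap_tray below 0.03 m and contact force between the fingers and steel_slug below 0.2 N), for 0.2 s.
2. the brass rod is through the first bushing: one end is in the gap, on the line of the bores (((x of brass_rod_end_a in the frame of jig_mid between -0.004 and 0.004 m and z of brass_rod_end_a in the frame of jig_mid between -0.004 and 0.004 m and y of brass_rod_end_a in the frame of jig_mid between -0.019 and 0.019 m) or (x of brass_rod_end_b in the frame of jig_mid between -0.004 and 0.004 m and z of brass_rod_end_b in the frame of jig_mid between -0.004 and 0.004 m and y of brass_rod_end_b in the frame of jig_mid between -0.019 and 0.019 m)) and angle between the y axis of brass_rod and the y axis of shear_jig, either way round below 0.06 rad), for 0.1 s.
At the end, for the whole second after the job is handed in: The slug lies in the scrap tray. The brass rod runs through both bushings, each end at least 4 mm outside the outer mouth of its bushing, centre within 3 mm of the bore line and parallel to it within 0.06 rad, at rest and still gripped by the fingers (over 2 N) (all of step 1 and angle between the y axis of brass_rod and the y axis of shear_jig, either way round below 0.06 rad and ((y of brass_rod_end_a in the frame of jig_mid above 0.043 m and y of brass_rod_end_b in the frame of jig_mid below -0.043 m) or (y of brass_rod_end_a in the frame of jig_mid below -0.043 m and y of brass_rod_end_b in the frame of jig_mid above 0.043 m)) and x of brass_rod in the frame of jig_mid between -0.003 and 0.003 m and z of brass_rod in the frame of jig_mid between -0.003 and 0.003 m and contact force between the fingers and brass_rod above 2 N and linear speed of brass_rod below 0.03 m/s); the arm keeps its last pose, push and grip.
It fails at once if the steel rod is moved by more than 15 mm (distance of steel_rod from where it was at the start of the episode above 0.015 m).
It also fails if it takes over 58 s, if anything falls off the work surface, if the arm or the gripper's body presses on something with over 40 N, if the wrist force passes 120 N, or if a joint passes its speed limit or range.

## Robot

A 7-joint arm with a two-finger parallel gripper is mounted at the origin on a cart in front of the work surface, level with it; the furniture and walls round the work are solid. World frame = base frame: x ahead of the robot, y to its left, z up, the work surface at z = 0. Lengths are in m, angles in rad, forces in N, time in s.
With the tool pointing down it reaches from about 0.425 to 0.8 m from the base axis. Payload 8.3 kg.
Tool frame: the origin (TCP) lies where the fingers leave the gripper's body, on its centre line; the fingertips stand 73 mm ahead of it and the grasp point (between the pads) lies 54 mm ahead of it; z points along the fingers, y is the direction in which the jaws open and shut (so a half turn about z gives the same grasp; the last joint's range is limited). The gripper opens to 85 mm and grips with 20 to 120 N. Pads are 22 mm wide; open, the fingers measure 114 mm over their backs; the gripper's body (76 mm by 85 mm) begins 54 mm behind the grasp point. The pads swing forward as they close: fully open they stand 13 mm farther back than shut.
Start: joints at [1.118, 0.383, 0.016, 1.37, -0.006, 1.388, -0.046], TCP at [0.238, -0.578, 0.304] pointing down, gripper open.
Joint ranges: [-2.95, 2.95], [-0.25, 2.06], [-1.52, 1.56], [0.18, 2.33], [-1.44, 4.58], [0.02, 2.06], [-3.01, 3.01]. Speed limits (rad/s): [2.39, 2.39, 3.01, 3.01, 3.14, 3.14, 3.14].

## Interface

Orientations are given as a 3x3 rotation matrix whose columns are the frame's x, y, z axes.
In Python, from workcell import telemetry, snapshot, finish_job gives the robot as it stands.
- The arm moves only by the tool play_rows, never from a script. Its argument "moves" is a list of rows, each a list of 2 entries, a list of its own where there are three numbers: the shift along the tool's x, y, z scaled (see below), then the turn, a rotation vector about the tool's x, y, z scaled (see below). A call has 1 to 20 rows; each row is the pose to reach, as a shift and turn from the pose measured when the call began, along the tool's axes at that moment, turning the shorter way round; what a row does not reach only later rows make up. The controller multiplies each number of a shift by 0.1 m and each number of a turn by 180 degrees. A row lasts 1/12 s, in which the tool goes at most 41.7 mm and 7.16 degrees, less where a joint would pass 70% of its speed; a pose out of reach is approached as far as the arm can. A call with a number of a shift or a turn outside -1 to 1 is refused whole. A call with a gripper value outside its range is refused whole. "gripper" is the finger opening in mm, from 0 to 85.4, set as the call begins (left out, the last holds). The fingers move at their own pace and stop on an object; "grip_force" is the grip in N (left out, the last holds). Time passes only in rows, so rows that repeat a pose let the fingers close. It gives the time, the measured TCP pose, the force and the opening at its end, in the units of the state.
- telemetry.get_state(): the state, without advancing time (a new reading comes with each control period).
- snapshot(name): name is "side" or "top"; returns a dict with "img" (400x640x3 uint8, blue, green, red), "vfov" (degrees; the focal length in pixels is half the picture's height over the tangent of half this angle, whatever the lens; pixels are square), "cx", "cy" (the principal point, pixels), "xyz" and "orientation" of the camera in the world. Camera axes: x right, y up, looking along -z (the intrinsics and any distortion apply to the point x, -y, -z); pixel columns grow to the right and rows downward; lengths in m; the calibration is good to about 2 mm. A picture is of the moment at which its call begins. There is no depth.
- finish_job(): hands the job in, once; it reports no verdict.
The state is a dict: "clock": time; "joint_positions": joint angles; "joint_velocities": joint speeds; "tau": joint torques, N m; "tcp_pos": TCP position; "eef_rot": TCP orientation; "ft_force": force on the tool from outside, world axes, zero at the start; "moment": the same for the moment, N m; "gripper_width": opening from 0.0 (shut) to 1.0 (fully open).
Only numpy, scipy, OpenCV 4.12 (cv2) and the standard library are available. Lean on these libraries where they do the work, as an engineer would, in place of code of your own. Each camera call takes 0.05 s, during which the arm holds its last target.

## Working session

There is one attempt and no reset: what is moved stays moved. The work goes in short steps, Python scripts to look and compute and a tool call to move; the robot and the scene stay as the last step left them, time stands still between calls to the robot, and variables do not carry over. Pictures are saved under pics/ and viewed, and the job is handed in when it is done.

Besides the shell and the picture viewer there is one more tool, called after ">>>" by a JSON object that holds its "fn" and its "kwargs". play_rows: Moves the arm, as the interface text tells. Its arguments: {"type":"object","properties":{"moves":{"type":"array","items":{"type":"array"}},"gripper":{"type":"number"},"grip_force":{"type":"number"}},"required":["moves"]}

```bash
mkdir -p pics; ls; python3 - <<'E'
from workcell import telemetry, snapshot
import cv2
s=telemetry.get_state()
print({k:s[k] for k in('clock','tcp_pos','eef_rot','ft_force','gripper_width')})
for n in('top','side'):
    d=snapshot(n); cv2.imwrite(f'pics/{n}0.png',d['img']); print(n,{k:v for k,v in d.items() if k!='img'})
E
```

```text
pics
{'clock': 0.0, 'tcp_pos': array([ 0.23739968, -0.57777295,  0.30287826]), 'eef_rot': array([[ 9.24977540e-01,  3.80021030e-01, -7.52658213e-04],
       [ 3.80021775e-01, -9.24975784e-01,  1.80251211e-03],
       [-1.11981136e-05, -1.95330972e-03, -9.99998092e-01]]), 'ft_force': array([ 0.15226342,  0.00257487, -0.63843098]), 'gripper_width': 1.0019737921030636}
top {'vfov': 47.81625959770749, 'cx': 319.2676870388952, 'cy': 201.1796878872046, 'xyz': array([0.54172818, 0.13805494, 0.92073401]), 'orientation': array([[-0.02522727,  0.99712701, -0.07142349],
       [-0.99964459, -0.02454591,  0.01040142],
       [ 0.00861838,  0.07166051,  0.99739185]])}
side {'vfov': 45.85571895925474, 'cx': 327.33135845442064, 'cy': 202.15028332157306, 'xyz': array([ 0.26072602, -0.50736533,  0.51870783]), 'orientation': array([[ 0.88695155,  0.23224385, -0.39922392],
       [-0.46154016,  0.4779724 , -0.747344  ],
       [ 0.01725197,  0.8471158 ,  0.53112823]])}
```

View pics/top0.png

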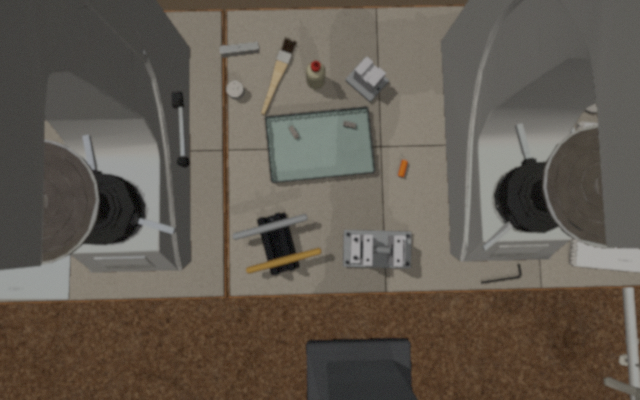

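View pics/side0.png

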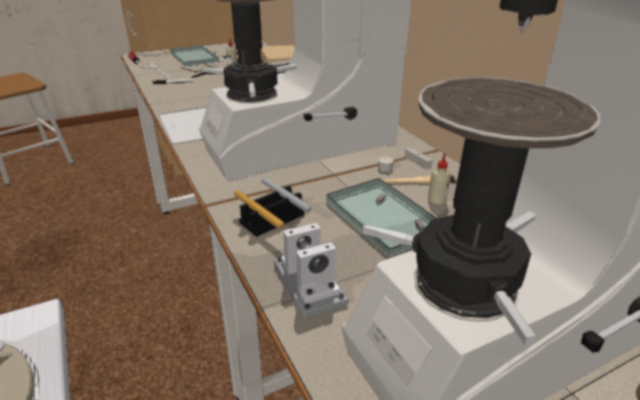

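```bash
cat > h.py <<'E'
import numpy as np, cv2
from workcell import telemetry, snapshot
def cam(n):
    d=snapshot(n); f=200/np.tan(np.radians(d['vfov'])/2); d['f']=f; return d
def ray(d,u,v):
    r=np.array([(u-d['cx'])/d['f'],-(v-d['cy'])/d['f'],-1.]); return d['xyz'],d['orientation']@r
def onz(d,u,v,z):
    o,r=ray(d,u,v); return o+r*(z-o[2])/r[2]
def proj(d,p):
    c=d['orientation'].T@(np.asarray(p)-d['xyz']); return d['cx']+d['f']*c[0]/-c[2], d['cy']-d['f']*c[1]/-c[2]
def tri(d1,p1,d2,p2):
    o1,r1=ray(d1,*p1);o2,r2=ray(d2,*p2)
    A=np.stack([r1,-r2],1);t=np.linalg.lstsq(A,o2-o1,rcond=None)[0]
    a=o1+t[0]*r1;b=o2+t[1]*r2
    return (a+b)/2,np.linalg.norm(a-b)
def crop(img,x0,y0,x1,y1,k,fn):
    cv2.imwrite(fn,cv2.resize(img[y0:y1,x0:x1],None,fx=k,fy=k,interpolation=cv2.INTER_CUBIC))
E
python3 - <<'E'
from h import *
t=cam('top');s=cam('side')
crop(t['img'],225,200,425,300,4,'pics/tz.png')
crop(s['img'],225,170,425,320,4,'pics/sz.png')
crop(t['img'],250,90,410,200,5,'pics/tray.png')
E
```

```text
(no output)
```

View pics/tz.png

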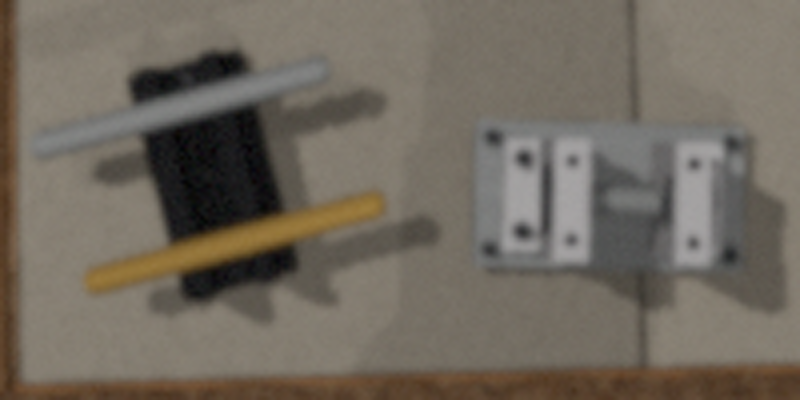

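View pics/sz.png

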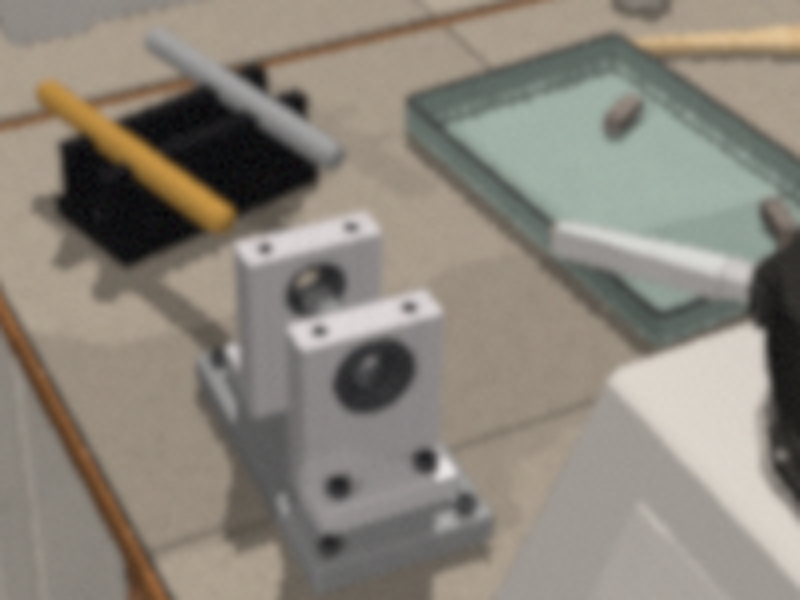

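View pics/tray.png

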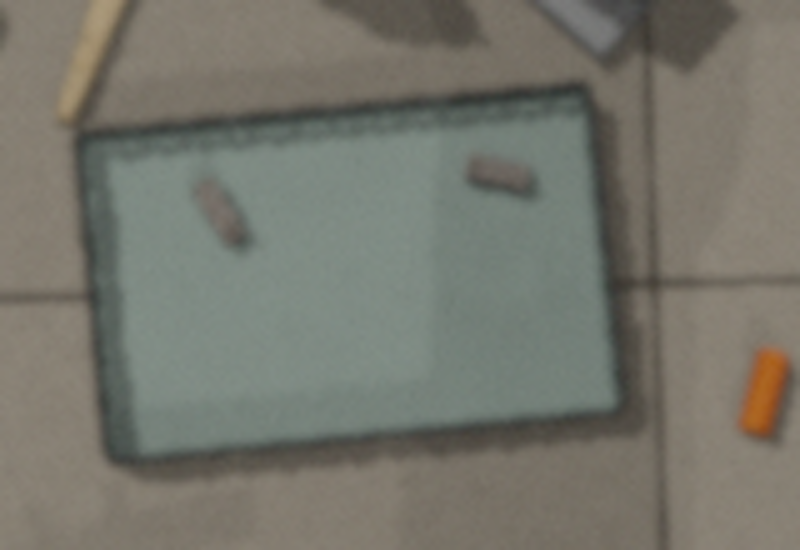

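```bash
python3 - <<'E'
from h import *
t=cam('top');s=cam('side')
T=lambda x,y:((x-1.5)/4+225+0,(y-1.5)/4+200)
def g(x,y,z): return onz(t,*T(x,y),z)
np.set_printoptions(precision=4,suppress=True)
print('cheekL',[g(*p,.09) for p in((558,136),(592,136),(589,264),(553,264))])
print('cheekR',[g(*p,.09) for p in((677,141),(719,143),(714,266),(673,265))])
print('base',[g(*p,.014) for p in((476,121),(748,130),(744,270),(476,268))])
print('slug',g(633,199,.073))
# bolts holes cheek tops
for p in((572,161),(572,240),(694,164),(693,243)): print('hole',g(*p,.09))
# brass ends
a=g(94,280,.043+0);b=g(376,205,.043);print('brass',a,b,np.linalg.norm(a-b),(a+b)/2)
a=g(38,146,.043+0);b=g(322,69,.043);print('steel',a,b,np.linalg.norm(a-b),(a+b)/2)
# colour mask brass
hsv=cv2.cvtColor(t['img'],cv2.COLOR_BGR2HSV)
m=cv2.inRange(hsv,(12,120,80),(30,255,255));m[:200]=0;m[290:]=0
ys,xs=np.nonzero(m); sel=(xs>235)&(xs<340);print(sel.sum())
pts=np.array([onz(t,x,y,.045)[:2] for x,y in zip(xs[sel],ys[sel])]);c=pts.mean(0);w=np.linalg.svd(pts-c)[2][0];pr=(pts-c)@w
print('brass mask',c,w,np.degrees(np.arctan2(w[1],w[0])),pr.min(),pr.max(), c+w*(pr.min()+pr.max())/2)
# tray rim
T2=lambda x,y:((x-2)/5+250,(y-2)/5+90)
q=[onz(t,*T2(*p),.02) for p in((80,135),(587,88),(620,408),(110,462))];print('tray',np.array(q),np.mean(q,0),[np.linalg.norm(q[i]-q[i-1]) for i in range(4)])
# side: flange center near right cheek
S=lambda x,y:((x-1.5)/4+225,(y-1.5)/4+170)
print('side flange R @z.07',onz(s,*S(374,375),.07),'L outer?',onz(s,*S(316,288),.07))
print('side cheek tops R',[onz(s,*S(*p),.09) for p in((287,325),(437,292),(443,312),(292,348))])
print('side cheek tops L',[onz(s,*S(*p),.09) for p in((234,240),(370,211),(383,230),(243,266))])
print('side slab brass ends',onz(s,*S(45,92),.043),onz(s,*S(226,217),.043))
E
```

```text
cheekL [array([0.5394, 0.0485, 0.09  ]), array([0.539 , 0.0328, 0.09  ]), array([0.4807, 0.0362, 0.09  ]), array([0.4811, 0.0526, 0.09  ])]
cheekR [array([ 0.5357, -0.0062,  0.09  ]), array([ 0.5343, -0.0255,  0.09  ]), array([ 0.4783, -0.021 ,  0.09  ]), array([ 0.4792, -0.0023,  0.09  ])]
base [array([0.5477, 0.0812, 0.014 ]), array([ 0.5398, -0.0553,  0.014 ]), array([ 0.4701, -0.0505,  0.014 ]), array([0.4746, 0.0833, 0.014 ])]
slug [0.5091 0.0125 0.073 ]
hole [0.5278 0.0424 0.09  ]
hole [0.4918 0.0436 0.09  ]
hole [ 0.525  -0.0136  0.09  ]
hole [ 0.489  -0.0118  0.09  ]
brass [0.4758 0.2693 0.043 ] [0.5082 0.1326 0.043 ] 0.14051490963144164 [0.492  0.2009 0.043 ]
steel [0.5408 0.2955 0.043 ] [0.5747 0.1572 0.043 ] 0.14236963823836168 [0.5577 0.2263 0.043 ]
494
brass mask [0.4924 0.2002] [ 0.2386 -0.9711] -76.19722496188183 -0.07350302926101152 0.07243508157100959 [0.4923 0.2007]
tray [[0.7807 0.2331 0.02  ]
 [0.7954 0.0268 0.02  ]
 [0.664  0.0178 0.02  ]
 [0.6471 0.2233 0.02  ]] [0.7218 0.1252 0.02  ] [np.float64(0.13394682649925158), np.float64(0.20683837513417982), np.float64(0.13170167875235692), np.float64(0.20621024449960368)]
side flange R @z.07 [ 0.507  -0.0214  0.07  ] L outer? [0.5104 0.0365 0.07  ]
side cheek tops R [array([ 0.4802, -0.0034,  0.09  ]), array([ 0.539, -0.01 ,  0.09 ]), array([ 0.5352, -0.0218,  0.09  ]), array([ 0.4763, -0.0164,  0.09  ])]
side cheek tops L [array([0.4838, 0.0545, 0.09  ]), array([0.5402, 0.0491, 0.09  ]), array([0.539, 0.035, 0.09 ]), array([0.4802, 0.0372, 0.09  ])]
side slab brass ends [0.4743 0.2707 0.043 ] [0.5119 0.1337 0.043 ]
```

```bash
python3 - <<'E'
from h import *
np.set_printoptions(precision=4,suppress=True)
t=cam('top');s=cam('side')
print('disk',tri(t,(598,185),s,(508,108)))
print('base front-left corner top edge',tri(t,(463,262),s,(379,263)), tri(t,(470,258),s,(345,330)))
for z in(0.05,.1,.15,.2): print(z,onz(t,463,262,z),onz(t,560,262,z))
print('lever',tri(t,(483,235),s,(365,233)))
# jig cheek tops via mask
g=cv2.cvtColor(t['img'],cv2.COLOR_BGR2GRAY)
for x0,x1 in((361,376),(391,407)):
    sub=np.zeros_like(g); sub[228:272,x0:x1]=g[228:272,x0:x1]
    m=(sub>155).astype('uint8'); print(m.sum())
    m=cv2.morphologyEx(m,cv2.MORPH_CLOSE,np.ones((5,5)))
    c=max(cv2.findContours(m,0,2)[0],key=cv2.contourArea);r=cv2.minAreaRect(c);print(r,onz(t,*r[0],.09))
hsv=cv2.cvtColor(s['img'],cv2.COLOR_BGR2HSV)
m=cv2.inRange(hsv,(12,120,80),(30,255,255));ys,xs=np.nonzero(m);k=(xs>230)&(xs<285)&(ys>185)&(ys<230)
pts=np.array([onz(s,x,y,.045)[:2] for x,y in zip(xs[k],ys[k])]);c=pts.mean(0);w=np.linalg.svd(pts-c)[2][0];pr=(pts-c)@w
print('side brass',c,w,pr.min(),pr.max(),c+w*(pr.min()+pr.max())/2)
E
```

```text
disk (array([ 0.5958, -0.2187,  0.3641]), np.float64(0.006982575133550443))
base front-left corner top edge (array([ 0.5085, -0.1269,  0.147 ]), np.float64(0.05113967630891873)) (array([ 0.4848, -0.1507,  0.066 ]), np.float64(0.008123745138920077))
0.05 [ 0.4801 -0.1442  0.05  ] [ 0.4753 -0.3314  0.05  ]
0.1 [ 0.4837 -0.128   0.1   ] [ 0.4791 -0.3045  0.1   ]
0.15 [ 0.4872 -0.1118  0.15  ] [ 0.4829 -0.2775  0.15  ]
0.2 [ 0.4907 -0.0956  0.2   ] [ 0.4868 -0.2505  0.2   ]
lever (array([ 0.5248, -0.1286,  0.1905]), np.float64(0.017891686059718245))
118
((367.0, 249.5), (27.0, 6.0), 90.0) [0.5103 0.0441 0.09  ]
136
((399.5, 250.0), (28.0, 9.0), 90.0) [ 0.5078 -0.0155  0.09  ]
side brass [0.4937 0.1909] [ 0.2315 -0.9728] -0.08545575265860256 0.0687120256490991 [0.4918 0.1991]
```

```bash
cat > go.py <<'E'
import sys,numpy as np
from workcell import telemetry
from scipy.spatial.transform import Rotation as Ro
np.set_printoptions(precision=4,suppress=True)
s=telemetry.get_state();R=s['eef_rot'];p=s['tcp_pos']
a=list(map(float,sys.argv[1:]))  # x y z_tcp heading_of_tool_x_deg
h=np.radians(a[3]);Rd=np.array([[np.cos(h),np.sin(h),0],[np.sin(h),-np.cos(h),0],[0,0,-1]])
print('clock',s['clock'],'p',p,'q',s['joint_positions'],'grip',s['gripper_width'],'F',s['ft_force'])
print('shift',R.T@(np.array(a[:3])-p)/.1,'turn',Ro.from_matrix(R.T@Rd).as_rotvec()/np.pi)
E
python3 go.py 0.30 -0.47 0.30 87.1
```

```text
clock 0.4 p [ 0.2375 -0.5781  0.3037] q [ 1.1181  0.3835  0.0164  1.3702 -0.0063  1.3882 -0.0465] grip 0.9960519187948692 F [-0.3138 -0.7431 -0.5735]
shift [ 0.9888 -0.7619  0.0377] turn [-0.0001 -0.0001 -0.3598]
```

>>> {"fn": "play_rows", "kwargs": {"moves": [[[0.99, -0.76, 0], [0, 0, -0.15]], [[0.99, -0.76, 0], [0, 0, -0.15]], [[0.99, -0.76, 0], [0, 0, -0.15]], [[0.99, -0.76, 0], [0, 0, -0.15]]], "gripper": 60, "grip_force": 40}}

```text
clock: 0.73
tcp_pos: [0.3068, -0.4627, 0.3043]
eef_rot: [[0.638, 0.77, 0.003], [0.77, -0.638, 0.003], [0.004, 0.0, -1.0]]
ft_force: [1.6, -0.5, 0.0]
gripper_width: 0.701
```

```bash
python3 go.py 0.345 -0.36 0.30 87.1
```

```text
clock 0.7333 p [ 0.3068 -0.4627  0.3043] q [ 1.0283  0.2372 -0.1183  1.5609  0.024   1.3456  0.2163] grip 0.7011191703646049 F [ 1.5754 -0.4636  0.0037]
shift [ 1.0344 -0.3608  0.0473] turn [ 0.0006 -0.0013 -0.2041]
```

>>> {"fn": "play_rows", "kwargs": {"moves": [[[1, -0.36, 0], [0, 0, -0.15]], [[1, -0.36, 0], [0, 0, -0.15]], [[1, -0.36, 0], [0, 0, -0.15]], [[1, -0.36, 0], [0, 0, -0.15]]]}}

```text
clock: 1.07
tcp_pos: [0.3469, -0.356, 0.3055]
eef_rot: [[0.203, 0.979, 0.005], [0.979, -0.203, 0.004], [0.005, 0.004, -1.0]]
ft_force: [-0.2, -0.3, 1.2]
gripper_width: 0.703
```

```bash
python3 go.py 0.40 -0.26 0.28 87.1
```

```text
clock 1.0667 p [ 0.3469 -0.356   0.3055] q [ 0.9547  0.1173 -0.236   1.7014  0.0214  1.3252  0.5107] grip 0.702816823227178 F [-0.2142 -0.3492  1.2198]
shift [1.0462 0.3245 0.2614] turn [ 0.0014 -0.0016 -0.049 ]
```

>>> {"fn": "play_rows", "kwargs": {"moves": [[[1, 0.32, 0.1], [0, 0, -0.05]], [[1, 0.32, 0.1], [0, 0, -0.05]], [[1, 0.32, 0.1], [0, 0, -0.05]]]}}

```text
clock: 1.32
tcp_pos: [0.3998, -0.2614, 0.2963]
eef_rot: [[0.042, 0.999, 0.006], [0.999, -0.042, 0.005], [0.005, 0.006, -1.0]]
ft_force: [1.2, 1.3, -0.2]
gripper_width: 0.704
```

>>> {"fn": "play_rows", "kwargs": {"moves": [[[1, 0.1, 0], [0, 0, 0]], [[1, 0.1, 0], [0, 0, 0]], [[1, 0.1, 0], [0, 0, 0]]]}}

```text
clock: 1.57
tcp_pos: [0.4148, -0.1567, 0.2971]
eef_rot: [[0.037, 0.999, 0.007], [0.999, -0.037, 0.005], [0.006, 0.006, -1.0]]
ft_force: [-0.1, -0.3, -0.3]
gripper_width: 0.702
```

>>> {"fn": "play_rows", "kwargs": {"moves": [[[0.9, 0.35, 0], [0, 0, 0]], [[0.9, 0.35, 0], [0, 0, 0]], [[0.9, 0.35, 0], [0, 0, 0]]]}}

```text
clock: 1.82
tcp_pos: [0.4542, -0.0626, 0.2986]
eef_rot: [[0.031, 0.999, 0.009], [0.999, -0.031, 0.006], [0.007, 0.009, -1.0]]
ft_force: [0.0, 0.4, 0.2]
gripper_width: 0.704
```

```bash
python3 go.py 0.5087 0.0145 0.22 87.1
```

```text
clock 1.8167 p [ 0.4542 -0.0626  0.2986] q [ 0.6101  0.0493 -0.552   1.7947  0.0198  1.2966  0.0222] grip 0.7042814522129274 F [0.0049 0.4152 0.2453]
shift [0.7824 0.5135 0.7957] turn [ 0.0027 -0.0021  0.0061]
```

>>> {"fn": "play_rows", "kwargs": {"moves": [[[0.78, 0.51, 0.6], [0.003, -0.002, 0.006]], [[0.78, 0.51, 0.6], [0.003, -0.002, 0.006]], [[0.78, 0.51, 0.6], [0.003, -0.002, 0.006]], [[0.78, 0.51, 0.6], [0.003, -0.002, 0.006]], [[0.78, 0.51, 0.6], [0.003, -0.002, 0.006]]], "gripper": 50}}

```text
clock: 2.23
tcp_pos: [0.508, 0.0159, 0.2385]
eef_rot: [[0.046, 0.999, -0.003], [0.999, -0.046, 0.002], [0.001, -0.003, -1.0]]
ft_force: [0.5, 0.1, 0.0]
gripper_width: 0.586
```

```bash
python3 go.py 0.5087 0.0145 0.12 87.1; python3 - <<'E'
from h import *
t=cam('top');s=cam('side');st=telemetry.get_state()
crop(t['img'],300,180,460,300,5,'pics/t1.png');crop(s['img'],225,100,425,250,4,'pics/s1.png')
tip=st['tcp_pos']+st['eef_rot']@[0,0,.073];print(proj(t,tip),proj(s,tip))
E
```

```text
clock 2.2333 p [0.508  0.0159 0.2385] q [ 0.4515  0.2333 -0.6248  1.7569  0.1433  1.2008 -0.2594] grip 0.5856646024308484 F [0.5388 0.0672 0.0226]
shift [-0.0154  0.0118  1.1845] turn [-0.0011 -0.0005  0.0013]
(np.float64(390.7104769411184), np.float64(251.95239036326558)) (np.float64(308.38417708237597), np.float64(196.34073111020146))
```

View pics/t1.png

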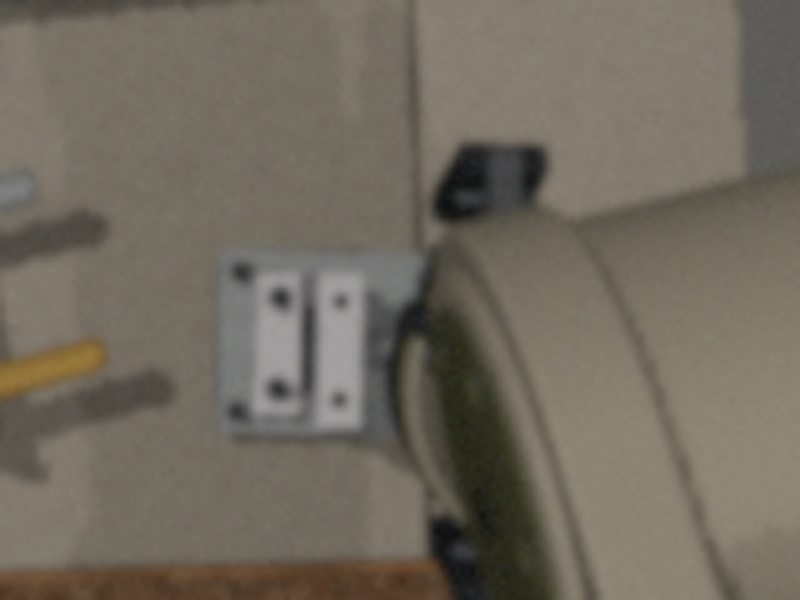

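View pics/s1.png

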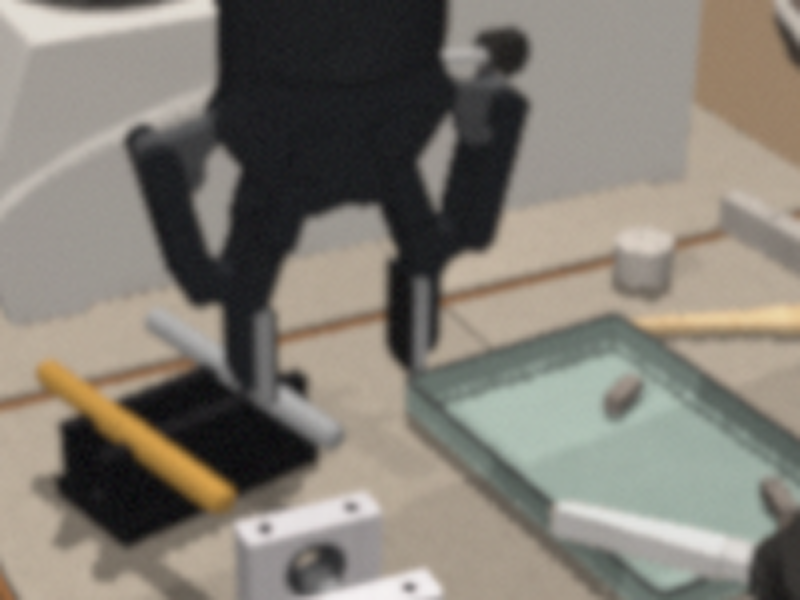

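>>> {"fn": "play_rows", "kwargs": {"moves": [[[-0.01, 0.01, 0.4], [0, 0, 0]], [[-0.01, 0.01, 0.8], [0, 0, 0]], [[-0.01, 0.01, 1.0], [0, 0, 0]], [[-0.01, 0.01, 1.0], [0, 0, 0]], [[-0.01, 0.01, 1.0], [0, 0, 0]]]}}

```text
clock: 2.75
tcp_pos: [0.5088, 0.0111, 0.1403]
eef_rot: [[0.053, 0.999, -0.002], [0.999, -0.053, -0.001], [-0.001, -0.002, -1.0]]
ft_force: [0.3, 0.2, 0.4]
gripper_width: 0.586
```

```bash
python3 go.py 0.5087 0.0145 0.119 87.1
```

```text
clock 2.75 p [0.5088 0.0111 0.1403] q [ 0.4208  0.3476 -0.5961  1.8659  0.2298  0.9984 -0.326 ] grip 0.5864059844285421 F [0.2501 0.1867 0.4157]
shift [ 0.0336 -0.0021  0.2127] turn [-0.0005  0.0002 -0.0006]
```

>>> {"fn": "play_rows", "kwargs": {"moves": [[[0.03, 0, 0.1], [0, 0, 0]], [[0.03, 0, 0.21], [0, 0, 0]], [[0.03, 0, 0.21], [0, 0, 0]]]}}

```text
clock: 3.0
tcp_pos: [0.5087, 0.0139, 0.1186]
eef_rot: [[0.053, 0.999, -0.002], [0.999, -0.053, -0.001], [-0.001, -0.002, -1.0]]
ft_force: [-0.3, -0.3, -0.6]
gripper_width: 0.584
```

>>> {"fn": "play_rows", "kwargs": {"moves": [[[0, 0, 0], [0, 0, 0]], [[0, 0, 0], [0, 0, 0]], [[0, 0, 0], [0, 0, 0]], [[0, 0, 0], [0, 0, 0]], [[0, 0, 0], [0, 0, 0]], [[0, 0, 0], [0, 0, 0]], [[0, 0, 0], [0, 0, 0]], [[0, 0, 0], [0, 0, 0]]], "gripper": 5, "grip_force": 30}}

```text
clock: 3.67
tcp_pos: [0.5091, 0.0139, 0.1191]
eef_rot: [[0.053, 0.999, -0.001], [0.999, -0.053, -0.001], [-0.001, -0.001, -1.0]]
ft_force: [-1.1, 1.0, 6.4]
gripper_width: 0.148
```

```bash
python3 go.py 0.5087 0.0145 0.22 87.1; python3 - <<'E'
from h import *
s=cam('side')
crop(s['img'],225,140,425,290,4,'pics/s2.png')
E
```

```text
clock 3.6667 p [0.5091 0.0139 0.1191] q [ 0.4051  0.3779 -0.5874  1.8834  0.2541  0.9555 -0.3511] grip 0.1475583810073976 F [-1.1004  0.9939  6.356 ]
shift [ 0.0051 -0.0048 -1.009 ] turn [-0.0003  0.0003 -0.0008]
```

View pics/s2.png

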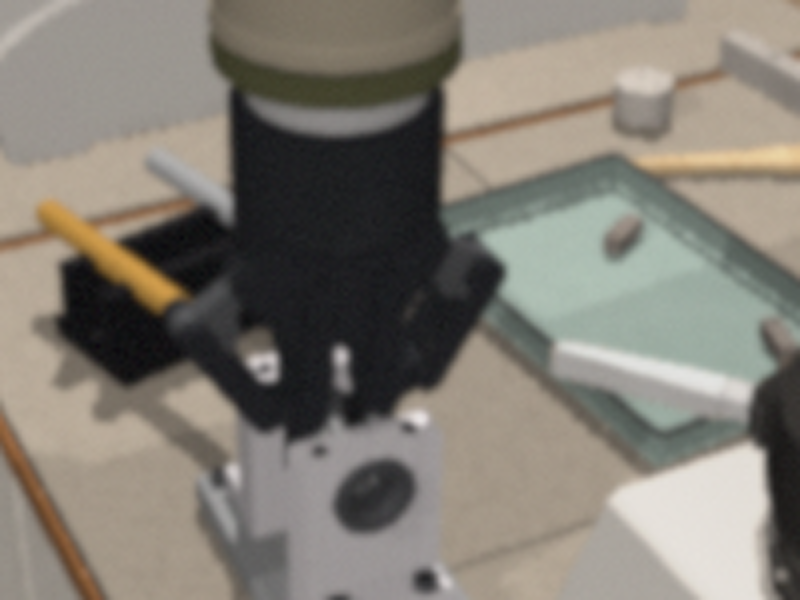

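>>> {"fn": "play_rows", "kwargs": {"moves": [[[0, 0, -0.3], [0, 0, 0]], [[0, 0, -0.6], [0, 0, 0]], [[0, 0, -0.9], [0, 0, 0]], [[0, 0, -0.9], [0, 0, 0]]]}}

```text
clock: 4.05
tcp_pos: [0.5117, 0.0146, 0.2147]
eef_rot: [[0.053, 0.999, 0.008], [0.999, -0.053, -0.001], [-0.001, 0.008, -1.0]]
ft_force: [0.7, -0.1, 0.6]
gripper_width: 0.149
```

>>> {"fn": "play_rows", "kwargs": {"moves": [[[0.4, 0.4, 0], [0, 0, 0]], [[0.7, 0.8, 0], [0, 0, 0]], [[0.8, 1, 0], [0, 0, 0]], [[0.8, 1, 0], [0, 0, 0]]]}}

```text
clock: 4.38
tcp_pos: [0.6188, 0.0935, 0.2138]
eef_rot: [[0.05, 0.999, 0.008], [0.999, -0.05, 0.002], [0.003, 0.007, -1.0]]
ft_force: [-1.7, 0.1, -0.3]
gripper_width: 0.155
```

```bash
python3 go.py 0.69 0.12 0.09 87.1
```

```text
clock 4.3833 p [0.6188 0.0935 0.2138] q [ 0.2347  0.5074 -0.6096  1.4783  0.2985  1.2415 -0.4599] grip 0.1545236453077403 F [-1.652   0.1261 -0.3412]
shift [0.297  0.6883 1.2441] turn [ 0.0024 -0.0009  0.0003]
```

>>> {"fn": "play_rows", "kwargs": {"moves": [[[0.3, 0.4, 0.2], [0.002, 0, 0]], [[0.3, 0.69, 0.5], [0.002, 0, 0]], [[0.3, 0.69, 0.9], [0.002, 0, 0]], [[0.3, 0.69, 1], [0.002, 0, 0]], [[0.3, 0.69, 1], [0.002, 0, 0]]]}}

```text
clock: 4.8
tcp_pos: [0.6873, 0.1196, 0.1067]
eef_rot: [[0.049, 0.999, -0.009], [0.999, -0.049, 0.001], [0.0, -0.009, -1.0]]
ft_force: [-2.0, -0.1, -1.8]
gripper_width: 0.151
```

```bash
python3 go.py 0.69 0.12 0.085 87.1;python3 - <<'E'
from h import *
s=cam('side')
crop(s['img'],225,100,475,290,3,'pics/s3.png')
E
```

```text
clock 4.8 p [0.6873 0.1196 0.1067] q [ 0.1242  0.756  -0.5479  1.337   0.3953  1.1661 -0.5088] grip 0.15091269663146625 F [-2.043  -0.0754 -1.7821]
shift [0.0049 0.0289 0.2165] turn [-0.003  -0.0001  0.0005]
```

View pics/s3.png

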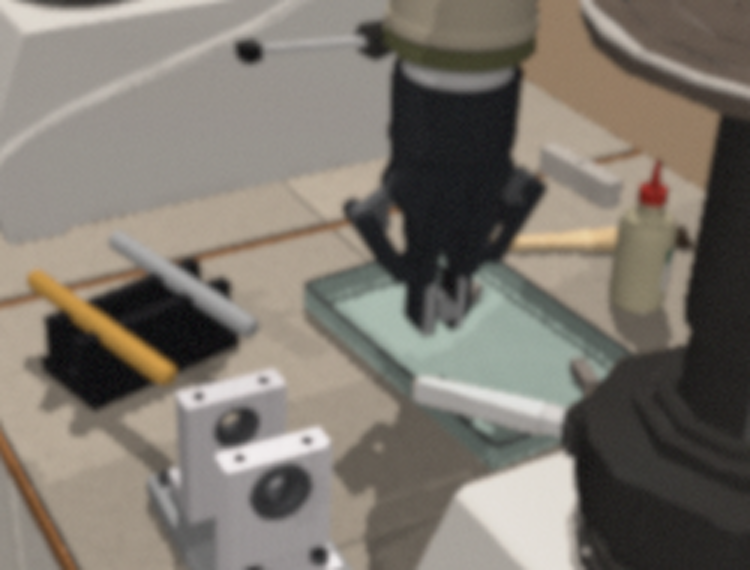

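The jig gap is empty; the slug is between the fingers over the tray. Lower and release.

>>> {"fn": "play_rows", "kwargs": {"moves": [[[0, 0.02, 0.12], [0, 0, 0]], [[0, 0.02, 0.22], [0, 0, 0]], [[0, 0.02, 0.22], [0, 0, 0]]]}}

```text
clock: 5.1
tcp_pos: [0.6894, 0.1193, 0.0874]
eef_rot: [[0.049, 0.999, -0.007], [0.999, -0.049, 0.001], [0.001, -0.007, -1.0]]
ft_force: [-0.8, -0.5, -0.8]
gripper_width: 0.15
```

>>> {"fn": "play_rows", "kwargs": {"moves": [[[0, 0, 0], [0, 0, 0]], [[0, 0, 0], [0, 0, 0]], [[0, 0, 0], [0, 0, 0]], [[0, 0, 0], [0, 0, 0]], [[0, 0, 0], [0, 0, 0]], [[0, 0, 0], [0, 0, 0]]], "gripper": 40}}

```text
clock: 5.6
tcp_pos: [0.6896, 0.1193, 0.0879]
eef_rot: [[0.049, 0.999, -0.006], [0.999, -0.049, 0.001], [0.001, -0.006, -1.0]]
ft_force: [-0.4, 0.3, -1.0]
gripper_width: 0.465
```

>>> {"fn": "play_rows", "kwargs": {"moves": [[[0, 0, -0.4], [0, 0, 0]], [[0, 0, -0.8], [0, 0, 0]], [[0, 0, -1], [0, 0, 0]], [[0, 0, -1], [0, 0, 0]]]}}

```text
clock: 5.93
tcp_pos: [0.6926, 0.1204, 0.1952]
eef_rot: [[0.05, 0.999, 0.004], [0.999, -0.05, 0.004], [0.004, 0.004, -1.0]]
ft_force: [0.4, 0.7, 1.4]
gripper_width: 0.472
```

```bash
python3 go.py 0.58 0.16 0.19 103.8;python3 - <<'E'
from h import *
s=cam('side')
crop(s['img'],225,100,475,290,3,'pics/s4.png')
E
```

```text
clock 5.9333 p [0.6926 0.1204 0.1952] q [ 0.1299  0.6821 -0.5735  1.2501  0.3601  1.305  -0.4814] grip 0.47159194773387536 F [0.3985 0.6553 1.4199]
shift [ 0.3398 -1.1446  0.0488] turn [ 0.0013 -0.001  -0.0925]
```

View pics/s4.png

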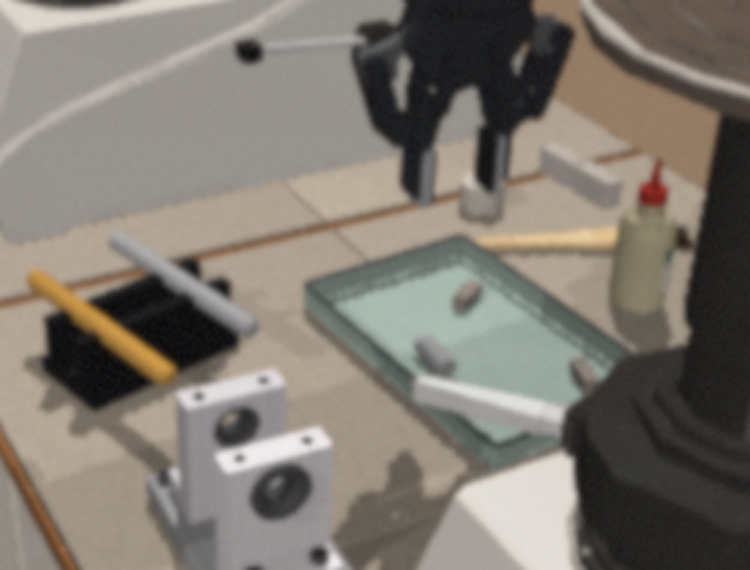

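>>> {"fn": "play_rows", "kwargs": {"moves": [[[0.3, -0.4, 0], [0, 0, -0.04]], [[0.6, -0.8, 0], [0, 0, -0.08]], [[0.7, -1, 0], [0, 0, -0.09]], [[0.7, -1, 0], [0, 0, -0.09]]]}}

```text
clock: 6.32
tcp_pos: [0.5876, 0.2023, 0.1913]
eef_rot: [[-0.245, 0.97, -0.005], [0.97, 0.245, 0.005], [0.006, -0.004, -1.0]]
ft_force: [-0.4, 1.7, 1.4]
gripper_width: 0.471
```

```bash
python3 go.py 0.481 0.247 0.15 103.6
```

```text
clock 6.3167 p [0.5876 0.2023 0.1913] q [ 0.109   0.5464 -0.6887  1.5047  0.3518  1.2212 -0.3826] grip 0.4706393556081697 F [-0.4208  1.7024  1.4268]
shift [ 0.6915 -0.9225  0.4204] turn [-0.0013 -0.0019  0.0031]
```

>>> {"fn": "play_rows", "kwargs": {"moves": [[[0.3, -0.4, 0.1], [-0.001, -0.002, 0.003]], [[0.6, -0.8, 0.3], [-0.001, -0.002, 0.003]], [[0.69, -0.92, 0.42], [-0.001, -0.002, 0.003]], [[0.69, -0.92, 0.42], [-0.001, -0.002, 0.003]], [[0.69, -0.92, 0.42], [-0.001, -0.002, 0.003]]]}}

```text
clock: 6.73
tcp_pos: [0.4772, 0.248, 0.148]
eef_rot: [[-0.24, 0.971, -0.005], [0.971, 0.24, -0.002], [-0.001, -0.006, -1.0]]
ft_force: [0.0, -0.3, 0.5]
gripper_width: 0.468
```

```bash
python3 go.py 0.481 0.247 0.096 103.6; python3 - <<'E'
from h import *
t=cam('top');s=cam('side');st=telemetry.get_state()
crop(t['img'],200,180,360,300,5,'pics/t5.png');crop(s['img'],205,120,365,240,5,'pics/s5.png')
tip=st['tcp_pos']+st['eef_rot']@[0,0,.073];print(proj(t,tip),proj(s,tip))
E
```

```text
clock 6.7333 p [0.4772 0.248  0.148 ] q [ 0.054   0.434  -0.7338  1.7769  0.327   1.0625 -0.5542] grip 0.4677465537844863 F [ 0.0157 -0.308   0.4645]
shift [-0.0181  0.0373  0.5196] turn [-0.0018  0.0004  0.0017]
(np.float64(257.7946255149492), np.float64(267.64509160176635)) (np.float64(242.12812949882425), np.float64(182.388652913393))
```

View pics/t5.png

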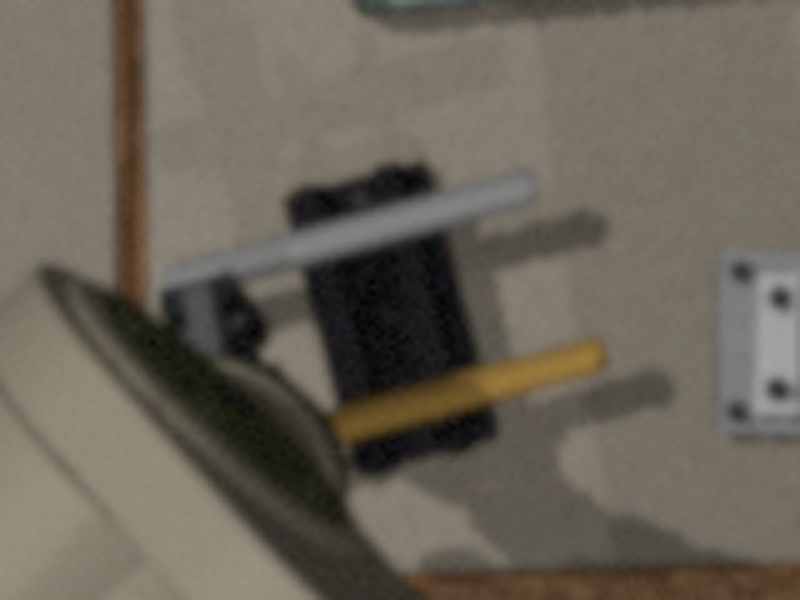

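View pics/s5.png

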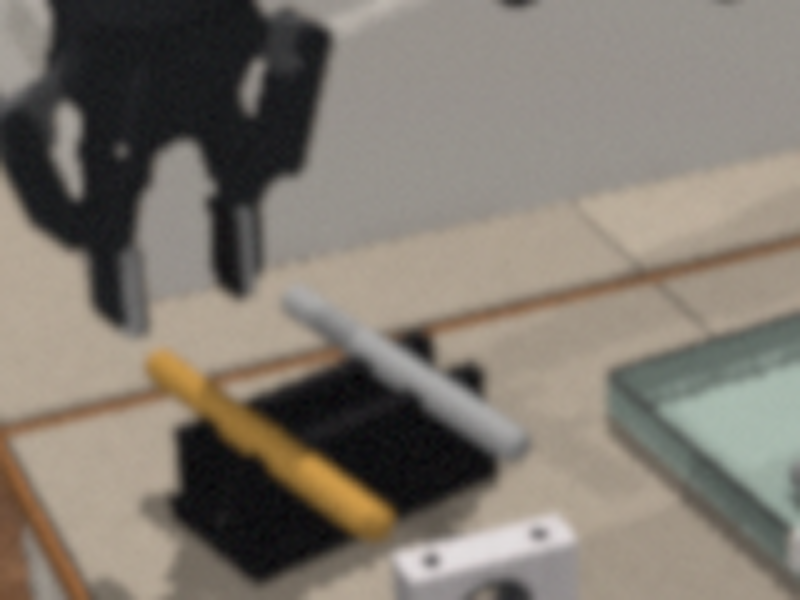

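>>> {"fn": "play_rows", "kwargs": {"moves": [[[-0.02, 0.037, 0.15], [-0.002, 0, 0.002]], [[-0.02, 0.037, 0.35], [-0.002, 0, 0.002]], [[-0.02, 0.037, 0.5], [-0.002, 0, 0.002]], [[-0.02, 0.037, 0.5], [-0.002, 0, 0.002]]], "gripper": 36}}

```text
clock: 7.17
tcp_pos: [0.486, 0.2431, 0.0969]
eef_rot: [[-0.226, 0.974, 0.001], [0.974, 0.226, -0.002], [-0.002, 0.001, -1.0]]
ft_force: [-1.0, -0.0, 0.3]
gripper_width: 0.422
```

```bash
python3 go.py 0.481 0.247 0.096 103.6; python3 - <<'E'
from h import *
s=cam('side')
crop(s['img'],205,120,365,240,5,'pics/s6.png')
E
```

```text
clock 7.1667 p [0.486  0.2431 0.0969] q [ 0.0284  0.5069 -0.6915  1.8075  0.3884  0.9663 -0.5981] grip 0.4220735058530197 F [-0.9508 -0.0123  0.308 ]
shift [ 0.0489 -0.0396  0.0092] turn [ 0.0003  0.0006 -0.0028]
```

View pics/s6.png

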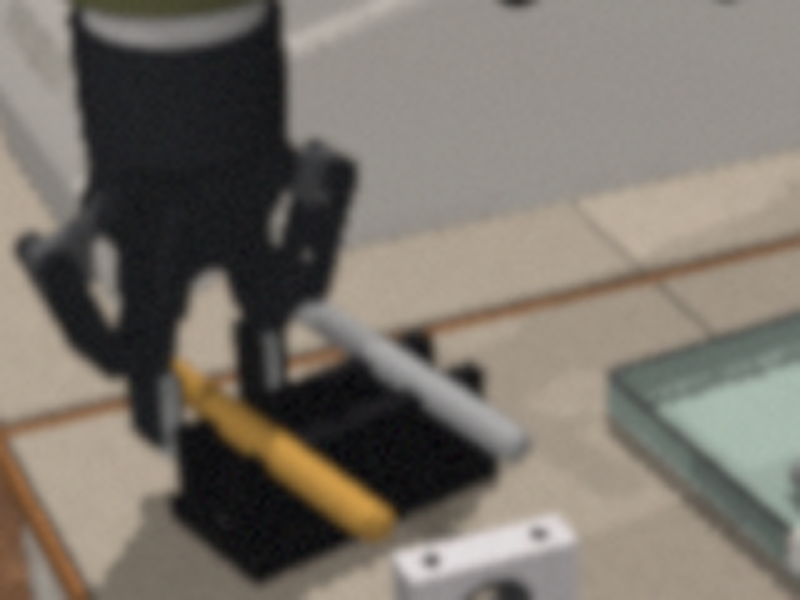

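>>> {"fn": "play_rows", "kwargs": {"moves": [[[0.05, -0.04, 0.01], [0, 0, -0.003]], [[0.05, -0.04, 0.01], [0, 0, -0.003]], [[0.05, -0.04, 0.01], [0, 0, -0.003]]]}}

```text
clock: 7.47
tcp_pos: [0.4816, 0.2484, 0.0985]
eef_rot: [[-0.237, 0.972, 0.004], [0.972, 0.237, 0.0], [-0.001, 0.004, -1.0]]
ft_force: [0.2, 0.3, 0.8]
gripper_width: 0.422
```

```bash
python3 go.py 0.481 0.247 0.096 103.6
```

```text
clock 7.4667 p [0.4816 0.2484 0.0985] q [ 0.0226  0.5017 -0.6979  1.8126  0.3884  0.9644 -0.6005] grip 0.4224095309244514 F [0.1776 0.2892 0.8353]
shift [-0.0121 -0.0095  0.0247] turn [0.0012 0.0003 0.0005]
```

Lower 2 mm and close.

>>> {"fn": "play_rows", "kwargs": {"moves": [[[0, -0.01, 0.025], [0.001, 0, 0]], [[0, -0.01, 0.025], [0.001, 0, 0]]]}}

```text
clock: 7.63
tcp_pos: [0.4809, 0.2482, 0.0964]
eef_rot: [[-0.237, 0.972, 0.002], [0.972, 0.237, -0.001], [-0.001, 0.001, -1.0]]
ft_force: [-0.3, 0.3, 1.1]
gripper_width: 0.423
```

>>> {"fn": "play_rows", "kwargs": {"moves": [[[0, 0, 0], [0, 0, 0]], [[0, 0, 0], [0, 0, 0]], [[0, 0, 0], [0, 0, 0]], [[0, 0, 0], [0, 0, 0]], [[0, 0, 0], [0, 0, 0]], [[0, 0, 0], [0, 0, 0]], [[0, 0, 0], [0, 0, 0]], [[0, 0, 0], [0, 0, 0]]], "gripper": 4, "grip_force": 70}}

```text
clock: 8.3
tcp_pos: [0.4808, 0.2483, 0.0965]
eef_rot: [[-0.237, 0.972, 0.002], [0.972, 0.237, -0.001], [-0.001, 0.001, -1.0]]
ft_force: [-3.2, -1.0, 5.0]
gripper_width: 0.139
```

```bash
python3 go.py 0.481 0.247 0.176 103.6
```

```text
clock 8.3 p [0.4808 0.2483 0.0965] q [ 0.0214  0.5045 -0.6968  1.8141  0.3893  0.9629 -0.6017] grip 0.13874938149636515 F [-3.1819 -0.9655  5.0445]
shift [-0.0138 -0.0003 -0.7954] turn [0.0004 0.0003 0.0005]
```

>>> {"fn": "play_rows", "kwargs": {"moves": [[[0, 0, -0.15], [0, 0, 0]], [[0, 0, -0.4], [0, 0, 0]], [[0, 0, -0.7], [0, 0, 0]], [[0, 0, -0.9], [0, 0, 0]], [[0, 0, -0.9], [0, 0, 0]], [[0, 0, -0.9], [0, 0, 0]]], "grip_force": 100}}

```text
clock: 8.8
tcp_pos: [0.4813, 0.2484, 0.187]
eef_rot: [[-0.236, 0.972, 0.004], [0.972, 0.236, 0.0], [-0.001, 0.004, -1.0]]
ft_force: [-0.6, -0.0, -1.9]
gripper_width: 0.13
```

```bash
python3 go.py 0.5177 0.1936 0.187 87.1;  python3 - <<'E'
from h import *
t=cam('top');s=cam('side')
crop(t['img'],200,180,440,300,3.3,'pics/t7.png');crop(s['img'],205,100,365,240,4,'pics/s7.png')
E
```

```text
clock 8.8 p [0.4813 0.2484 0.187 ] q [ 0.073   0.39   -0.7519  1.7346  0.2938  1.1294 -0.5294] grip 0.13019237378776558 F [-0.6124 -0.0118 -1.8809]
shift [-0.6187  0.2242  0.0012] turn [0.0012 0.0001 0.092 ]
```

View pics/t7.png

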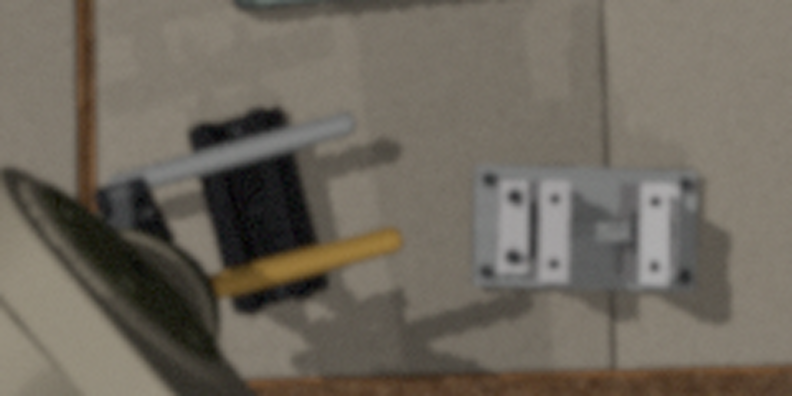

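View pics/s7.png

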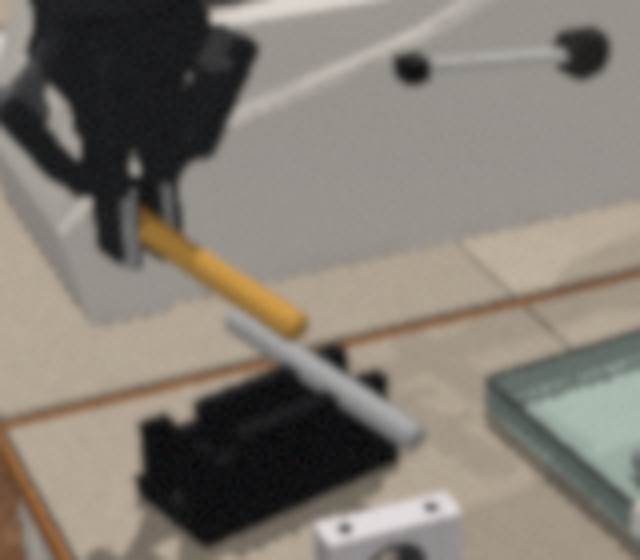

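```bash
python3 - <<'E'
from h import *
np.set_printoptions(precision=4,suppress=True)
t=cam('top');s=cam('side');st=telemetry.get_state()
print(tri(t,(320.3,252.4),s,(205+296/4,100+321/4)))
g=st['tcp_pos']+st['eef_rot']@[-.123,0,.054];print(g,proj(t,g),proj(s,g))
E
```

```text
(array([0.5094, 0.1301, 0.1335]), np.float64(0.001012124836708223))
[0.5091 0.1282 0.131 ] (np.float64(321.5108537978721), np.float64(252.2219348773187)) (np.float64(279.02359174575207), np.float64(182.15107180914356))
```

>>> {"fn": "play_rows", "kwargs": {"moves": [[[-0.2, 0.07, 0], [0, 0, 0.03]], [[-0.4, 0.15, 0], [0, 0, 0.06]], [[-0.6, 0.22, 0], [0.001, 0, 0.09]], [[-0.62, 0.22, 0], [0.001, 0, 0.092]], [[-0.62, 0.22, 0], [0.001, 0, 0.092]], [[-0.62, 0.22, 0], [0.001, 0, 0.092]]]}}

```text
clock: 9.5
tcp_pos: [0.5155, 0.193, 0.184]
eef_rot: [[0.049, 0.999, -0.006], [0.999, -0.049, -0.002], [-0.002, -0.006, -1.0]]
ft_force: [-1.0, 1.3, -1.5]
gripper_width: 0.128
```

```bash
python3 go.py 0.5177 0.1936 0.124 87.1;  python3 - <<'E'
from h import *
np.set_printoptions(precision=4,suppress=True)
t=cam('top');s=cam('side');st=telemetry.get_state()
g=st['tcp_pos']+st['eef_rot']@[-.123,0,.054];print(g,proj(t,g),proj(s,g))
crop(t['img'],250,200,410,300,5,'pics/t8.png');crop(s['img'],225,130,365,260,5,'pics/s8.png')
E
```

```text
clock 9.5 p [0.5155 0.193  0.184 ] q [ 0.1215  0.398  -0.6699  1.71    0.2676  1.1333 -0.6751] grip 0.12786612222062252 F [-1.0461  1.3133 -1.5485]
shift [0.0079 0.0253 0.5998] turn [-0.0018  0.0007  0.0006]
[0.5092 0.071  0.1307] (np.float64(354.31765121006623), np.float64(251.3463208710083)) (np.float64(293.1844301501357), np.float64(198.68179684409424))
```

View pics/t8.png

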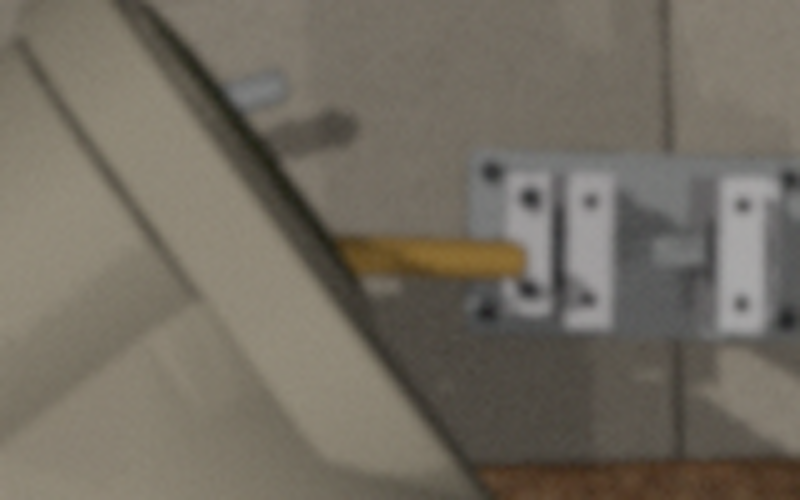

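View pics/s8.png

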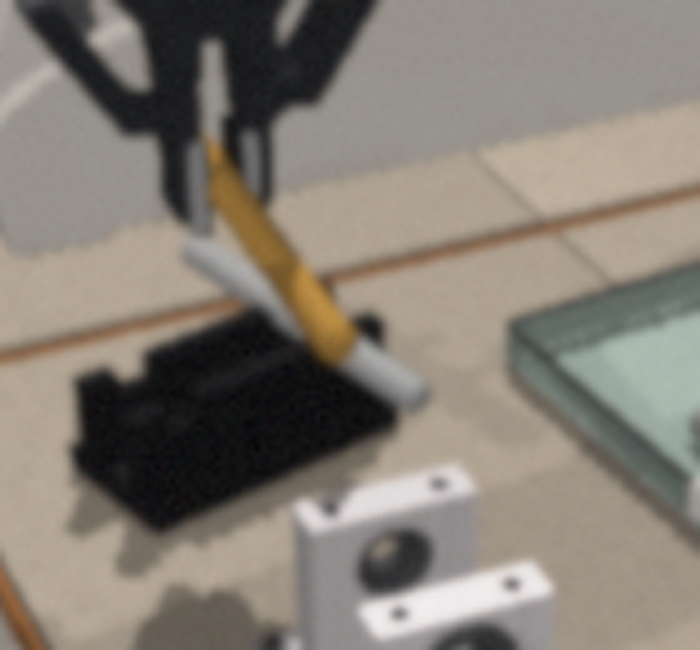

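>>> {"fn": "play_rows", "kwargs": {"moves": [[[0.01, 0.025, 0.2], [-0.002, 0.001, 0]], [[0.01, 0.025, 0.4], [-0.002, 0.001, 0]], [[0.01, 0.025, 0.55], [-0.002, 0.001, 0]], [[0.01, 0.025, 0.6], [-0.002, 0.001, 0]], [[0.01, 0.025, 0.6], [-0.002, 0.001, 0]], [[0.01, 0.025, 0.6], [-0.002, 0.001, 0]]]}}

```text
clock: 10.1
tcp_pos: [0.5174, 0.1954, 0.1249]
eef_rot: [[0.046, 0.999, 0.001], [0.999, -0.046, 0.002], [0.002, 0.001, -1.0]]
ft_force: [-0.5, 0.1, -1.5]
gripper_width: 0.131
```

>>> {"fn": "play_rows", "kwargs": {"moves": [[[0, 0, 0], [0, 0, 0]], [[0, 0, 0], [0, 0, 0]], [[0, 0, 0], [0, 0, 0]]]}}

```text
clock: 10.35
tcp_pos: [0.5178, 0.1958, 0.1259]
eef_rot: [[0.046, 0.999, 0.003], [0.999, -0.046, 0.002], [0.002, 0.003, -1.0]]
ft_force: [-0.4, 0.1, -2.0]
gripper_width: 0.129
```

```bash
python3 go.py 0.5177 0.1936 0.1235 87.1;  python3 - <<'E'
from h import *
np.set_printoptions(precision=4,suppress=True)
t=cam('top');s=cam('side');st=telemetry.get_state()
g=st['tcp_pos']+st['eef_rot']@[-.123,0,.0535];print(g,proj(t,g),proj(s,g))
crop(t['img'],290,200,410,290,6.66,'pics/t9.png');crop(s['img'],245,150,365,260,6,'pics/s9.png')
np.savez('v9.npz',t=t['img'],s=s['img'])
E
```

```text
clock 10.35 p [0.5178 0.1958 0.1259] q [ 0.0939  0.468  -0.644   1.7633  0.324   1.0144 -0.7166] grip 0.12903376590053078 F [-0.4458  0.0557 -2.0329]
shift [-0.0222 -0.0003  0.0244] turn [ 0.001  -0.0008  0.0016]
[0.5122 0.0728 0.0718] (np.float64(350.5651703682458), np.float64(248.53192498664748)) (np.float64(295.160545134688), np.float64(228.45060120346017))
```

View pics/t9.png

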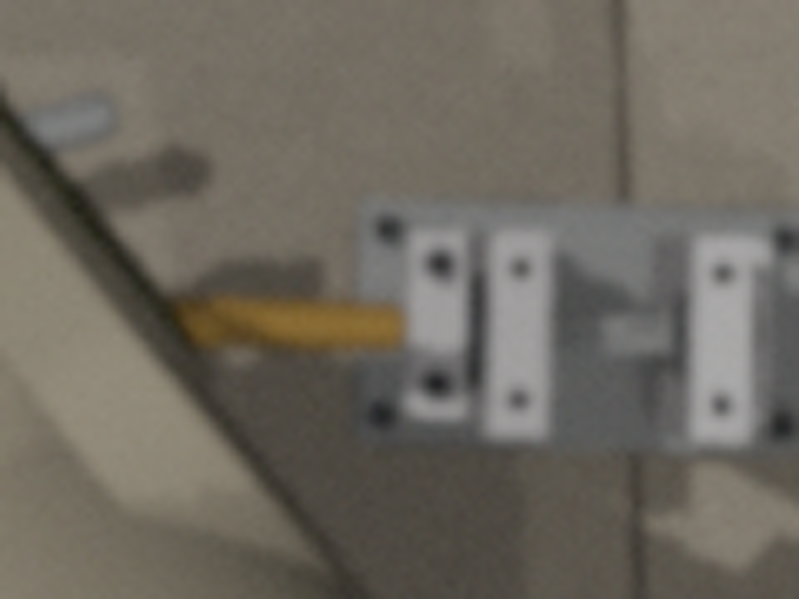

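View pics/s9.png

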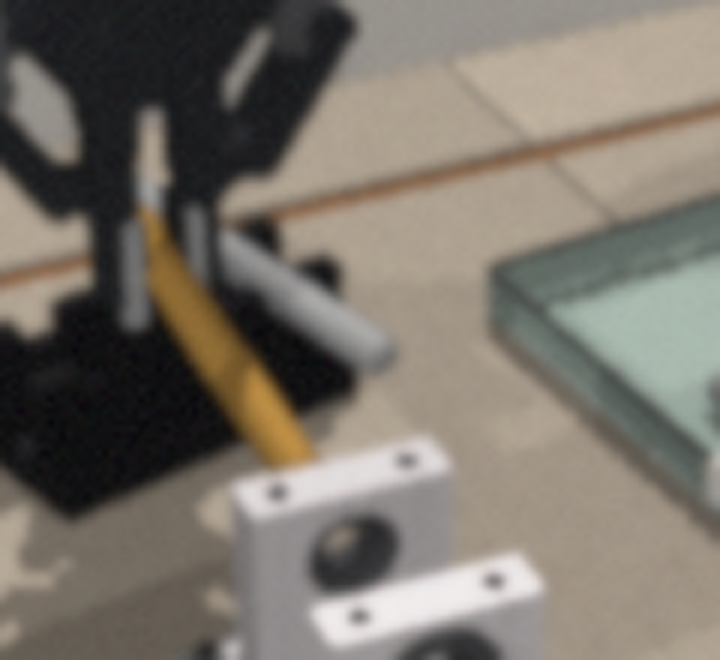

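```bash
python3 - <<'E'
from h import *
np.set_printoptions(precision=4,suppress=True)
t=cam('top');s=cam('side')
img=t['img'];k=6.66
T=lambda x,y:((x+.5)/k-.5+290,(y+.5)/k-.5+200)
for p in((519,267),(517,400),(722,273),(721,405)): print('hole',onz(t,*T(*p),.09))
L=(onz(t,*T(519,267),.09)+onz(t,*T(517,400),.09))/2;Rr=(onz(t,*T(722,273),.09)+onz(t,*T(721,405),.09))/2
print('L',L,'R',Rr,'mid',(L+Rr)/2,'dir',(L-Rr)[:2]/np.linalg.norm(L-Rr),np.linalg.norm(L-Rr))
# dark hole centroids subpixel in raw
g=cv2.GaussianBlur(255-cv2.cvtColor(img,cv2.COLOR_BGR2GRAY),(3,3),0).astype(float)
H=[]
for p in((519,267),(517,400),(722,273),(721,405)):
    u,v=map(round,T(*p)); w=g[v-3:v+4,u-3:u+4]; w=np.clip(w-np.percentile(w,60),0,None)
    yy,xx=np.mgrid[v-3:v+4,u-3:u+4]; q=(w*xx).sum()/w.sum(),(w*yy).sum()/w.sum(); H.append(onz(t,*q,.09)); print(q,H[-1])
L=(H[0]+H[1])/2;Rr=(H[2]+H[3])/2
print('L',L,'R',Rr,'mid',(L+Rr)/2,'dir',(L-Rr)[:2]/np.linalg.norm(L-Rr),np.linalg.norm(L-Rr))
# brass mask column centers
hsv=cv2.cvtColor(img,cv2.COLOR_BGR2HSV);m=cv2.inRange(hsv,(12,110,60),(30,255,255))
P=[]
for u in range(322,351):
    ys=np.nonzero(m[235:262,u])[0]+235
    if len(ys)>3: P.append(onz(t,u,(ys[0]+ys[-1])/2,.0725)[:2])
P=np.array(P);f=np.polyfit(P[:,1],P[:,0],1);print('rod slope',f,'x at .0728',np.polyval(f,.0728),'at .0537',np.polyval(f,.0537),P[-1])
# bushing (side): find flange ellipse of right cheek and left inner bore
S=lambda x,y:((x+.5)/6-.5+245,(y+.5)/6-.5+150)
print('inner bore L (y~+.02 face)',S(355,552))
E
```

```text
hole [0.5282 0.0426 0.09  ]
hole [0.4918 0.0444 0.09  ]
hole [ 0.5251 -0.0134  0.09  ]
hole [ 0.489  -0.0117  0.09  ]
L [0.51   0.0435 0.09  ] R [ 0.5071 -0.0126  0.09  ] mid [0.5085 0.0155 0.09  ] dir [0.0524 0.9986] 0.05611768860913678
(np.float64(367.77477477477476), np.float64(239.75675675675674)) [0.528  0.0421 0.09  ]
(np.float64(367.3619402985075), np.float64(259.5223880597015)) [0.492  0.0441 0.09  ]
(np.float64(398.1546391752577), np.float64(240.60137457044672)) [ 0.5251 -0.0137  0.09  ]
(np.float64(397.83056478405314), np.float64(260.3455149501661)) [ 0.4891 -0.0117  0.09  ]
L [0.51   0.0431 0.09  ] R [ 0.5071 -0.0127  0.09  ] mid [0.5085 0.0152 0.09  ] dir [0.0528 0.9986] 0.05587731362276532
rod slope [0.0575 0.5074] x at .0728 0.5116335407474374 at .0537 0.5105346321183759 [0.5123 0.0758]
inner bore L (y~+.02 face) (303.75, 241.58333333333331)
```

```bash
python3 go.py 0.5164 0.1658 0.1235 87.0
```

```text
clock 10.55 p [0.5175 0.1954 0.1252] q [ 0.094   0.4687 -0.6435  1.7641  0.3241  1.0142 -0.7166] grip 0.1330174157909708 F [ 0.4047 -0.3769 -1.7957]
shift [-0.2966  0.0026  0.0167] turn [ 0.0006 -0.0006  0.002 ]
```

>>> {"fn": "play_rows", "kwargs": {"moves": [[[0, 0.002, 0.017], [0, 0, 0.002]], [[-0.1, 0.002, 0.017], [0, 0, 0.002]], [[-0.17, 0.002, 0.017], [0, 0, 0.002]], [[-0.24, 0.002, 0.017], [0, 0, 0.002]], [[-0.3, 0.002, 0.017], [0, 0, 0.002]], [[-0.3, 0.002, 0.017], [0, 0, 0.002]]]}}

```text
clock: 11.05
tcp_pos: [0.5167, 0.1631, 0.1234]
eef_rot: [[0.055, 0.998, 0.002], [0.998, -0.055, 0.001], [0.001, 0.002, -1.0]]
ft_force: [0.6, -1.1, -1.1]
gripper_width: 0.127
```

```bash
python3 go.py 0.5149 0.1378 0.1235 87.0; python3 - <<'E'
from h import *
s=cam('side')
crop(s['img'],245,150,365,260,6,'pics/s10.png')
E
```

```text
clock 11.05 p [0.5167 0.1631 0.1234] q [ 0.1514  0.4474 -0.6386  1.7956  0.3121  0.9988 -0.6657] grip 0.12668950686172872 F [ 0.5621 -1.1044 -1.0692]
shift [-0.2541 -0.0039 -0.0008] turn [ 0.0006 -0.0002 -0.0008]
```

View pics/s10.png

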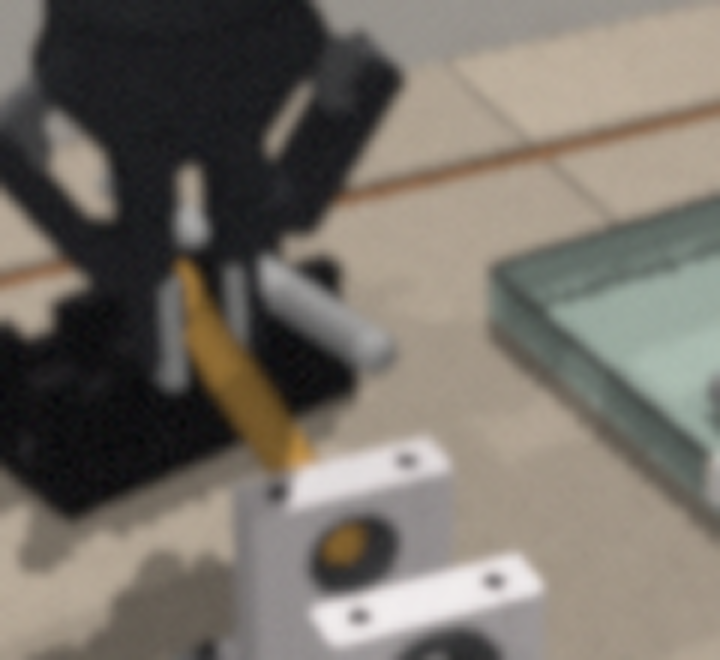

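>>> {"fn": "play_rows", "kwargs": {"moves": [[[-0.07, 0, 0], [0, 0, 0]], [[-0.14, 0, 0], [0, 0, 0]], [[-0.2, 0, 0], [0, 0, 0]], [[-0.25, 0, 0], [0, 0, 0]], [[-0.25, 0, 0], [0, 0, 0]], [[-0.25, 0, 0], [0, 0, 0]]]}}

```text
clock: 11.6
tcp_pos: [0.5153, 0.1384, 0.1235]
eef_rot: [[0.055, 0.998, 0.002], [0.998, -0.055, 0.001], [0.001, 0.002, -1.0]]
ft_force: [0.1, 0.1, -1.5]
gripper_width: 0.132
```

```bash
python3 go.py 0.5136 0.1128 0.1235 87.0; python3 - <<'E'
from h import *
s=cam('side');t=cam('top')
crop(s['img'],245,150,365,260,6,'pics/s11.png')
crop(t['img'],290,200,410,290,6.66,'pics/t11.png')
E
```

```text
clock 11.6 p [0.5153 0.1384 0.1235] q [ 0.1981  0.4301 -0.6367  1.8176  0.3013  0.9898 -0.6173] grip 0.13159071756076657 F [ 0.0691  0.0527 -1.5294]
shift [-0.2562 -0.0028 -0.0007] turn [ 0.0006 -0.0002 -0.0009]
```

View pics/s11.png

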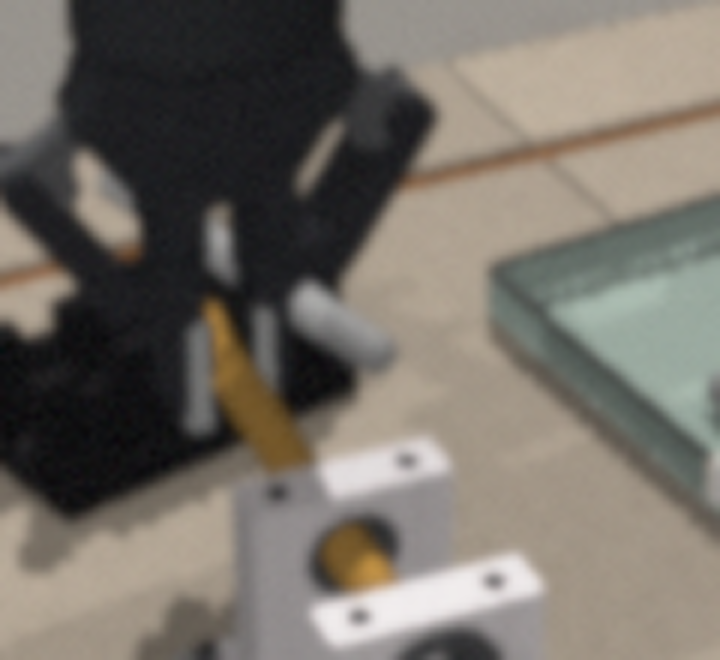

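View pics/t11.png

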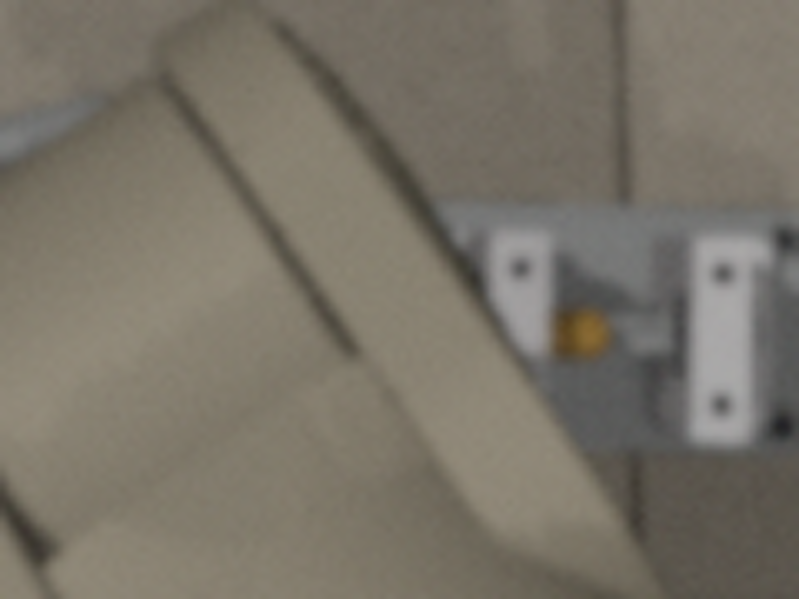

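>>> {"fn": "play_rows", "kwargs": {"moves": [[[-0.06, 0, 0], [0, 0, 0]], [[-0.12, 0, 0], [0, 0, 0]], [[-0.18, 0, 0], [0, 0, 0]], [[-0.23, 0, 0], [0, 0, 0]], [[-0.26, 0, 0], [0, 0, 0]], [[-0.26, 0, 0], [0, 0, 0]]]}}

```text
clock: 12.2
tcp_pos: [0.5139, 0.1118, 0.1234]
eef_rot: [[0.056, 0.998, 0.002], [0.998, -0.056, 0.0], [0.0, 0.002, -1.0]]
ft_force: [-0.7, -0.0, -1.3]
gripper_width: 0.126
```

```bash
python3 go.py 0.5124 0.0887 0.1235 87.0; python3 - <<'E'
from h import *
s=cam('side')
crop(s['img'],245,150,365,260,6,'pics/s12.png')
E
```

```text
clock 12.2 p [0.5139 0.1118 0.1234] q [ 0.2473  0.4137 -0.6328  1.8377  0.2904  0.9816 -0.564 ] grip 0.12628952364977222 F [-0.6688 -0.0485 -1.2949]
shift [-0.2318 -0.0016 -0.0013] turn [ 0.0006 -0.0002 -0.0011]
```

View pics/s12.png

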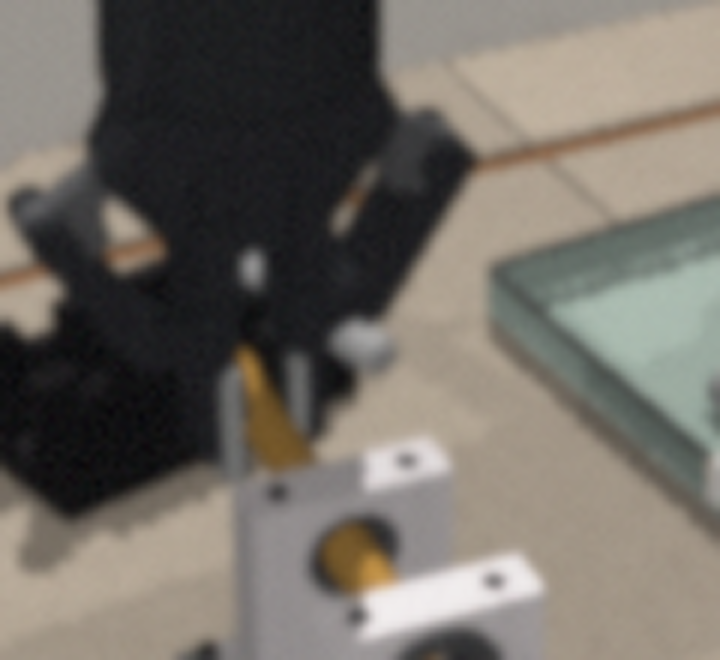

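Forces stay near zero and the tip shows in the second bore. Last stretch.

>>> {"fn": "play_rows", "kwargs": {"moves": [[[-0.06, 0, 0], [0, 0, 0]], [[-0.12, 0, 0], [0, 0, 0]], [[-0.18, 0, 0], [0, 0, 0]], [[-0.23, 0, 0], [0, 0, 0]], [[-0.23, 0, 0], [0, 0, 0]], [[-0.23, 0, 0], [0, 0, 0]], [[-0.23, 0, 0], [0, 0, 0]]]}}

```text
clock: 12.83
tcp_pos: [0.5126, 0.0893, 0.1234]
eef_rot: [[0.056, 0.998, 0.002], [0.998, -0.056, 0.001], [0.001, 0.002, -1.0]]
ft_force: [0.4, -2.1, -0.9]
gripper_width: 0.132
```

```bash
python3 go.py 0.5124 0.0887 0.1235 87.0; python3 - <<'E'
from h import *
s=cam('side');t=cam('top')
crop(s['img'],245,180,365,280,6,'pics/s13.png')
crop(s['img'],300,150,460,260,5,'pics/s13b.png')
g=telemetry.get_state();q=g['tcp_pos']+g['eef_rot']@[-.123,0,.0535];print(q,proj(s,q))
E
```

```text
clock 12.8333 p [0.5126 0.0893 0.1234] q [ 0.2893  0.4012 -0.629   1.8524  0.2814  0.9753 -0.5167] grip 0.1320143698771795 F [ 0.3972 -2.0798 -0.89  ]
shift [-0.006  -0.0015 -0.0007] turn [ 0.0006 -0.0002 -0.0011]
[ 0.5058665  -0.03315753  0.06981442] (np.float64(321.0452280661524), np.float64(268.331083184339))
```

View pics/s13.png

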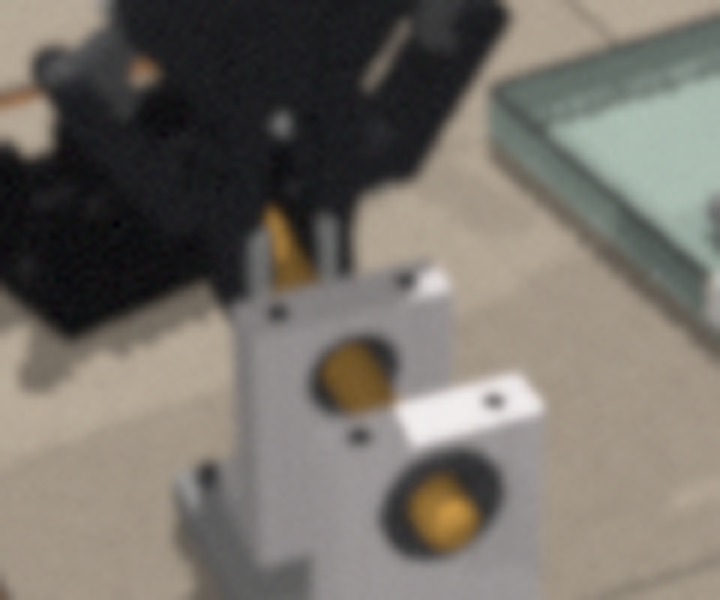

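View pics/s13b.png

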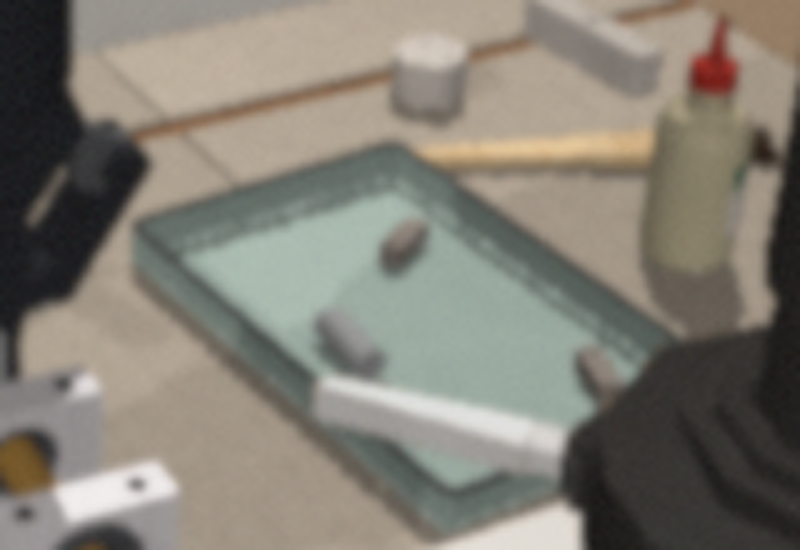

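>>> {"fn": "play_rows", "kwargs": {"moves": [[[-0.02, 0, 0], [0, 0, 0]], [[-0.02, 0, 0], [0, 0, 0]], [[-0.02, 0, 0], [0, 0, 0]], [[-0.02, 0, 0], [0, 0, 0]], [[-0.02, 0, 0], [0, 0, 0]], [[-0.02, 0, 0], [0, 0, 0]]]}}

```text
clock: 13.43
tcp_pos: [0.5125, 0.0877, 0.1235]
eef_rot: [[0.055, 0.998, 0.002], [0.998, -0.055, 0.001], [0.001, 0.002, -1.0]]
ft_force: [0.1, -0.0, -1.3]
gripper_width: 0.131
```

```bash
python3 go.py 0.5124 0.0867 0.1235 87.0; python3 - <<'E'
from h import *
np.set_printoptions(precision=4,suppress=True)
s=cam('side')
crop(s['img'],295,240,345,280,16,'pics/s14.png')
for e in (.039,.043,.047,.049,.051,.053):
    print(e,proj(s,[.5085-.0528*e,.0152-.9986*e,.07]))
E
```

```text
clock 13.4333 p [0.5125 0.0877 0.1235] q [ 0.2924  0.4003 -0.6288  1.8535  0.2805  0.9748 -0.5124] grip 0.13110187671155404 F [ 0.1115 -0.0359 -1.2905]
shift [-0.0104  0.     -0.0005] turn [ 0.0006 -0.0003 -0.0008]
0.039 (np.float64(318.51374427659374), np.float64(264.40660711462044))
0.043 (np.float64(319.6019360315474), np.float64(266.01433241851))
0.047 (np.float64(320.6997856534541), np.float64(267.63632652843603))
0.049 (np.float64(321.25237243278406), np.float64(268.4527338791437))
0.051 (np.float64(321.8074222879594), np.float64(269.2727802478315))
0.053 (np.float64(322.3649517239724), np.float64(270.09649001944194))
```

View pics/s14.png

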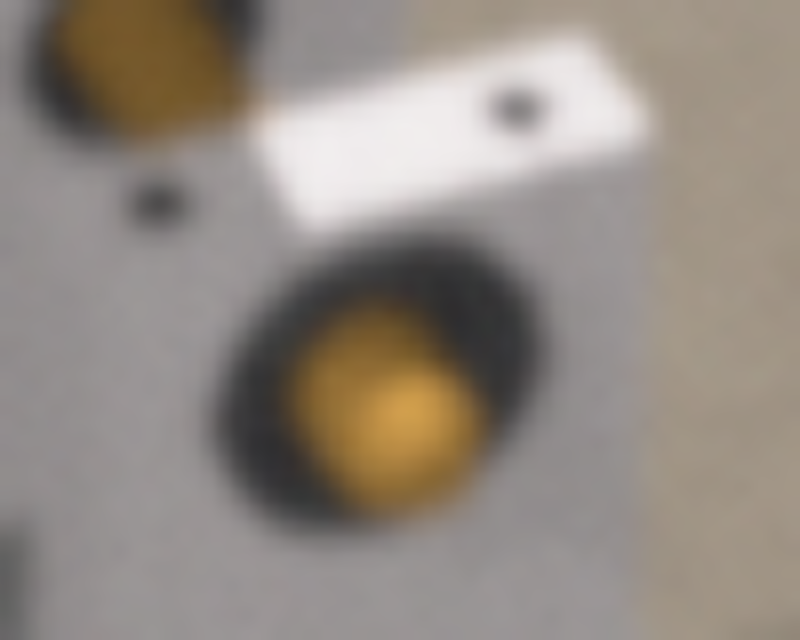

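>>> {"fn": "play_rows", "kwargs": {"moves": [[[-0.03, 0, 0], [0, 0, 0]], [[-0.03, 0, 0], [0, 0, 0]], [[-0.03, 0, 0], [0, 0, 0]], [[-0.03, 0, 0], [0, 0, 0]], [[-0.03, 0, 0], [0, 0, 0]], [[-0.03, 0, 0], [0, 0, 0]]]}}

```text
clock: 13.98
tcp_pos: [0.5123, 0.0846, 0.1234]
eef_rot: [[0.055, 0.998, 0.002], [0.998, -0.055, 0.001], [0.001, 0.002, -1.0]]
ft_force: [0.2, -0.5, -1.8]
gripper_width: 0.13
```

```bash
python3 go.py 0.5124 0.0847 0.1235 87.0; python3 - <<'E'
from h import *
s=cam('side');t=cam('top')
crop(s['img'],295,240,345,280,16,'pics/s15.png')
crop(t['img'],230,90,430,290,3,'pics/t15.png')
E
```

```text
clock 13.9833 p [0.5123 0.0846 0.1234] q [ 0.298   0.3988 -0.6281  1.8553  0.2794  0.9742 -0.5062] grip 0.12969474331094066 F [ 0.186  -0.4946 -1.7711]
shift [ 0.0011  0.0014 -0.0009] turn [ 0.0006 -0.0002 -0.0009]
```

View pics/s15.png

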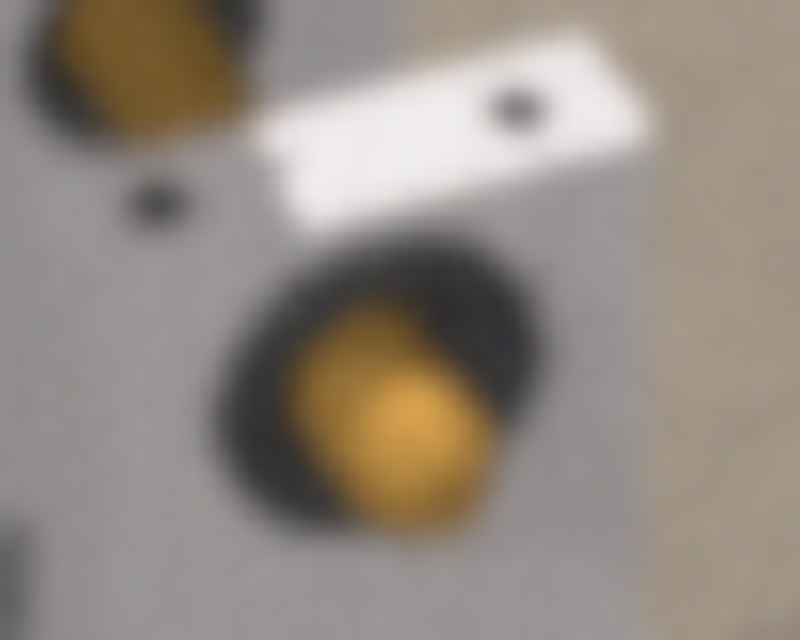

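View pics/t15.png

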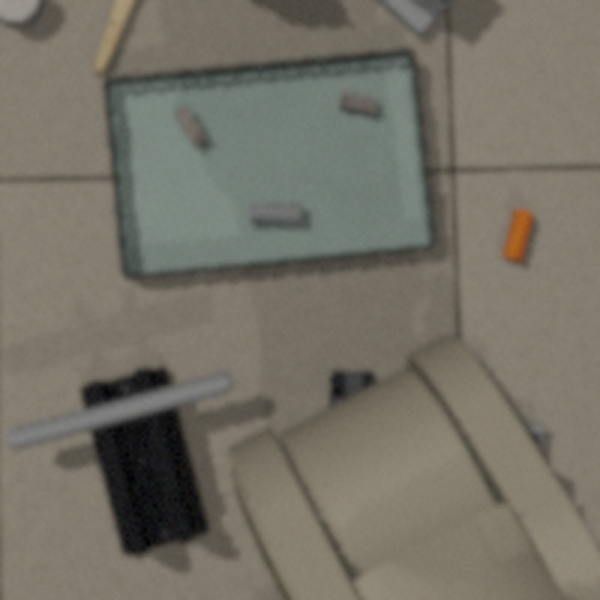

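The rod stands about 1 cm clear of the far bushing. The slug (278,214) is inside the tray and the steel rod is undisturbed. Handing in.

```bash
python3 -c "
from workcell import finish_job
print(finish_job())"
```

```text
the job is handed in; nothing more can be done
None
```

The jig is set up for the next test, and I handed the job in at about 14 s of the 58 s allowed. `finish_job()` gave no verdict, so this rests on my own checks.

- **Slug:** I lifted it out of the gap and released it in the scrap tray. The last top and side pictures show it lying inside the tray, near the middle.
- **Brass rod:** I took it from the rack by its tail and threaded it through both bushings from the +y side. Arm readings and the last side picture put its end about 10 mm (±2 mm) clear of the far bushing.
- **Fit:** Just before insertion the rod was within about 0.2 mm of the bore line sideways and 0.01 rad of parallel. Wrist force stayed around 2 N or less all the way through.
- **Grip:** The fingers still hold the rod at a 100 N setting, with the opening steady at about 11 mm. The slug also read narrow, 12.6 mm for its 14 mm, so I took the low reading as pad compression.
- **Steel rod:** The last top picture shows it still in its notch, apparently unmoved.

**Small disagreement:** before the last two nudges, the side camera showed the rod end 1–2 mm less far out than the arm readings, within the calibration error. I pushed it about 5 mm further in total to keep a safe margin.

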